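Fill the ice bucket with the scoop and put its lid on

ROBOT

A 6-joint arm with a two-finger parallel gripper is mounted at the origin on the work surface. World frame = base frame: x ahead of the robot, y to its left, z up, the work surface at z = 0. Lengths are in m, angles in rad, forces in N, time in s.
With the tool pointing down it reaches from about 0.4 to 0.925 m from the base axis. Payload 3.4 kg.
Tool frame: the origin (TCP) lies at the centre of the arm's flange, where the gripper is bolted on; the fingertips stand 173 mm ahead of it and the grasp point (between the pads) lies 155 mm ahead of it (arm.pinch_z is the distance from the TCP to the grasp point, in m); z points along the fingers, y is the line along which they close (so a half turn about z gives the same grasp; the last joint's range is limited). The gripper opens to 85 mm and grips with 20 to 120 N. Pads are 22 mm wide; open, the fingers measure 114 mm over their backs; the gripper's body (76 mm by 85 mm) begins 54 mm behind the grasp point. The pads swing forward as they close: fully open they stand 13 mm farther back than shut.
Start: joints at [1.153, 0.307, 1.506, -0, 1.328, -0.073], TCP at [0.194, 0.541, 0.405] pointing down, gripper open.
Joint ranges: [-3.12, 3.12], [-1.05, 2.28], [0.14, 2.33], [-1.42, 4.57], [0.1, 2.73], [-2.68, 2.68]. Speed limits (rad/s): [2.57, 2.57, 3.14, 3.14, 3.14, 3.14].

INTERFACE

Orientations are given as a unit quaternion [x, y, z, w].
In Python, from rig import arm, get_image gives the robot as it stands. Calls block until the motion is done:
- arm.goto(position, orientation): joint-space move of the TCP to a pose.
- arm.movel(position, max_speed=0.15, frame=None, stop_force=None): straight line of the TCP; frame=None keeps the orientation; max_speed is the mean speed in m/s. With stop_force (N) it stops when the force on the tool has changed by that much, and returns True; else False.
- arm.move_j(angles): joint-space move.
- arm.move_gripper(opening, f_grip=None): finger opening in m; f_grip is the grip in N (None keeps the last); returns when the fingers have stopped.
- arm.wait(seconds).
- arm.inverse_kinematics(position, orientation): joint angles nearest the present ones, or None.
- get_image(name): name is "scene" or "side" or "wrist"; returns a dict with "img" (400x640x3 uint8, blue, green, red), "mtx" (3x3 intrinsics, pixels), "position" and "attitude" of the camera in the world; the wrist camera has in their place "tool_from_camera" (4x4, takes a point from camera to tool coordinates, whose origin is the TCP and whose axes are the flange's). Camera axes: x right, y down, z forward; pixel columns grow to the right and rows downward; lengths in m; the calibration is good to about 2 mm. A picture is of the moment at which its call begins: read the wrist's pose just before it. There is no depth.
A pose or a line that the arm cannot do raises arm.MotionError and nothing moves.
- arm.finish_job(): hands the job in; it is judged then, once.
Readings, each from a call of its own:
- arm.read_t(): time.
- arm.read_qpos(): joint angles.
- arm.read_qd(): joint speeds.
- arm.read_joint_torque(): joint torques, N m.
- arm.read_ee_pos(): TCP position.
- arm.read_eef_rot(): TCP orientation.
- arm.read_contact_force(): force on the tool from outside, world axes, zero at the start.
- arm.read_wrist_torque(): the same for the moment, N m.
- arm.read_width(): finger opening in m.
- arm.read_grip_force(): force on a finger pad.
Only numpy, scipy, OpenCV 4.12 (cv2) and the standard library are available. Lean on these libraries where they do the work, as an engineer would, in place of code of your own. Each camera call takes 0.05 s, during which the arm holds its last target. There are 200 camera calls.

TASK

With the scoop, never with the fingers, bring at least four of the five ice cubes from the foam ice pan into the round bucket; any cube left over stays in the pan. Then stand the scoop level on the open bench and put the lid on the bucket so that it sits fully seated and level. Leave the other things on the bench where they are.

Things in the scene. Friction and masses are not known exactly. Their poses are not given: they have to be found in the camera images.
- pan: Open dark grey foam ice pan, fixed. Origin: centre of its underside; x is its long direction, z up. Inner floor 190 x 118 mm (x, y), 10 mm above the bench; long walls upright, 8 mm thick; end walls are ramps rising at 40 degrees, from x = +-95 mm at the floor to +-149 mm at the rim, 55 mm above the bench. Outside 318 x 134 mm. The ice starts in the half at positive x; the other half is empty.
- bucket: Round open ice bucket, grey plastic, fixed, upright. Origin: centre of its underside. Rim 105 mm above the bench, outer radius there 75 mm, wall 5 mm (inner radius 70 mm at the rim, 62 mm at the floor); inner floor 8 mm above the bench.
- scoop: Loose aluminium scoop, about 0.15 kg, standing level on the bench. Origin: centre of the underside of its flat floor; x points out of its open front, z up. Floor 90 (x) by 100 mm (y), 2 mm thick, front lip at x = +45 mm; back wall at x = -45 mm, 40 mm high; side walls 32 mm high from the back to x = +35 mm; all walls 2 mm.
- scoop_handle (a point): Middle of the scoop's handle bar, 86 mm above the scoop's underside, above its centre; axes as the scoop's. The straight bar is 16 mm wide (y), 16 mm high and runs along x from -46 to +44 mm, joined to the back wall by a riser 20 mm wide; its front end is free. Take it from above, fingers closing along y.
- lid: Loose round grey lid, about 0.2 kg, right way up on the bench. Origin: centre of its underside, z up. From below: a plug of radius 62 mm, 10 mm deep, that goes inside the bucket's rim (8 mm play); a disc of radius 78 mm, 10 mm thick, that rests on the rim; a knob of 28 mm diameter, from 20 to 52 mm above the underside. Seated, its origin is 95 mm above the bucket's.
- ice0: One of five equal ice cubes, whitish, 30 mm wide with well rounded edges (9 mm radius), about 24 g, slippery (friction about 0.25), loose in the pan. Origin: its centre.
- ice1: One of five equal ice cubes, whitish, 30 mm wide with well rounded edges (9 mm radius), about 24 g, slippery (friction about 0.25), loose in the pan. Origin: its centre.
- ice2: One of five equal ice cubes, whitish, 30 mm wide with well rounded edges (9 mm radius), about 24 g, slippery (friction about 0.25), loose in the pan. Origin: its centre.
- ice3: One of five equal ice cubes, whitish, 30 mm wide with well rounded edges (9 mm radius), about 24 g, slippery (friction about 0.25), loose in the pan. Origin: its centre.
- ice4: One of five equal ice cubes, whitish, 30 mm wide with well rounded edges (9 mm radius), about 24 g, slippery (friction about 0.25), loose in the pan. Origin: its centre.
- jar: Bystander: small amber jar, 42 mm diameter, 55 mm high. Origin: centre of its underside.
- tip_box: Bystander: white tip box with blue cover, 85 x 120 x 86 mm. Origin: centre of its underside.
- tube_rack: Bystander: flat blue tube rack, 90 x 200 x 30 mm. Origin: centre of its underside.
- marker: Bystander: marker pen lying on the bench, 135 mm long, 17 mm thick. Origin: under its middle.
- flask: Bystander: glass bottle with blue cap, 64 mm diameter, 120 mm high. Origin: centre of its underside.
There are look-alikes about, which are no part of the job. What is shaped like the scoop but orange or red is not meant.

How it is judged:
On the way, in this order (a step that is already met when the one before it is completed fails the run):
1. the scoop is off the bench with at least one ice cube in it, higher than the pan's rim ((((x of ice0 in the frame of scoop between -0.045 and 0.045 m and y of ice0 in the frame of scoop between -0.05 and 0.05 m and z of ice0 in the frame of scoop between 0 and 0.07 m) and height (world z) of scoop above 0.06 m and height (world z) of ice0 above 0.075 m) or ((x of ice1 in the frame of scoop between -0.045 and 0.045 m and y of ice1 in the frame of scoop between -0.05 and 0.05 m and z of ice1 in the frame of scoop between 0 and 0.07 m) and height (world z) of scoop above 0.06 m and height (world z) of ice1 above 0.075 m) or ((x of ice2 in the frame of scoop between -0.045 and 0.045 m and y of ice2 in the frame of scoop between -0.05 and 0.05 m and z of ice2 in the frame of scoop between 0 and 0.07 m) and height (world z) of scoop above 0.06 m and height (world z) of ice2 above 0.075 m) or ((x of ice3 in the frame of scoop between -0.045 and 0.045 m and y of ice3 in the frame of scoop between -0.05 and 0.05 m and z of ice3 in the frame of scoop between 0 and 0.07 m) and height (world z) of scoop above 0.06 m and height (world z) of ice3 above 0.075 m) or ((x of ice4 in the frame of scoop between -0.045 and 0.045 m and y of ice4 in the frame of scoop between -0.05 and 0.05 m and z of ice4 in the frame of scoop between 0 and 0.07 m) and height (world z) of scoop above 0.06 m and height (world z) of ice4 above 0.075 m))), for 0.2 s.
2. at least four ice cubes are inside the bucket while the lid is off ((((horizontal distance between ice0 and bucket below 0.07 m and z of ice0 in the frame of bucket below 0.095 m) and (horizontal distance between ice1 and bucket below 0.07 m and z of ice1 in the frame of bucket below 0.095 m) and (horizontal distance between ice2 and bucket below 0.07 m and z of ice2 in the frame of bucket below 0.095 m) and (horizontal distance between ice3 and bucket below 0.07 m and z of ice3 in the frame of bucket below 0.095 m)) or ((horizontal distance between ice0 and bucket below 0.07 m and z of ice0 in the frame of bucket below 0.095 m) and (horizontal distance between ice1 and bucket below 0.07 m and z of ice1 in the frame of bucket below 0.095 m) and (horizontal distance between ice2 and bucket below 0.07 m and z of ice2 in the frame of bucket below 0.095 m) and (horizontal distance between ice4 and bucket below 0.07 m and z of ice4 in the frame of bucket below 0.095 m)) or ((horizontal distance between ice0 and bucket below 0.07 m and z of ice0 in the frame of bucket below 0.095 m) and (horizontal distance between ice1 and bucket below 0.07 m and z of ice1 in the frame of bucket below 0.095 m) and (horizontal distance between ice3 and bucket below 0.07 m and z of ice3 in the frame of bucket below 0.095 m) and (horizontal distance between ice4 and bucket below 0.07 m and z of ice4 in the frame of bucket below 0.095 m)) or ((horizontal distance between ice0 and bucket below 0.07 m and z of ice0 in the frame of bucket below 0.095 m) and (horizontal distance between ice2 and bucket below 0.07 m and z of ice2 in the frame of bucket below 0.095 m) and (horizontal distance between ice3 and bucket below 0.07 m and z of ice3 in the frame of bucket below 0.095 m) and (horizontal distance between ice4 and bucket below 0.07 m and z of ice4 in the frame of bucket below 0.095 m)) or ((horizontal distance between ice1 and bucket below 0.07 m and z of ice1 in the frame of bucket below 0.095 m) and (horizontal distance between ice2 and bucket below 0.07 m and z of ice2 in the frame of bucket below 0.095 m) and (horizontal distance between ice3 and bucket below 0.07 m and z of ice3 in the frame of bucket below 0.095 m) and (horizontal distance between ice4 and bucket below 0.07 m and z of ice4 in the frame of bucket below 0.095 m))) and distance between lid and bucket above 0.13 m), for 0.2 s.
At the end, for the whole second after the job is handed in: At least four of the five ice cubes are inside the bucket, below the lid, any other in the pan; the lid is at rest, seated (height within 4 mm, centred within 12 mm) and level within 0.05 rad; the scoop stands at rest on the bench, level within 0.1 rad ((((horizontal distance between ice0 and bucket below 0.07 m and z of ice0 in the frame of bucket below 0.095 m) and (horizontal distance between ice1 and bucket below 0.07 m and z of ice1 in the frame of bucket below 0.095 m) and (horizontal distance between ice2 and bucket below 0.07 m and z of ice2 in the frame of bucket below 0.095 m) and (horizontal distance between ice3 and bucket below 0.07 m and z of ice3 in the frame of bucket below 0.095 m)) or ((horizontal distance between ice0 and bucket below 0.07 m and z of ice0 in the frame of bucket below 0.095 m) and (horizontal distance between ice1 and bucket below 0.07 m and z of ice1 in the frame of bucket below 0.095 m) and (horizontal distance between ice2 and bucket below 0.07 m and z of ice2 in the frame of bucket below 0.095 m) and (horizontal distance between ice4 and bucket below 0.07 m and z of ice4 in the frame of bucket below 0.095 m)) or ((horizontal distance between ice0 and bucket below 0.07 m and z of ice0 in the frame of bucket below 0.095 m) and (horizontal distance between ice1 and bucket below 0.07 m and z of ice1 in the frame of bucket below 0.095 m) and (horizontal distance between ice3 and bucket below 0.07 m and z of ice3 in the frame of bucket below 0.095 m) and (horizontal distance between ice4 and bucket below 0.07 m and z of ice4 in the frame of bucket below 0.095 m)) or ((horizontal distance between ice0 and bucket below 0.07 m and z of ice0 in the frame of bucket below 0.095 m) and (horizontal distance between ice2 and bucket below 0.07 m and z of ice2 in the frame of bucket below 0.095 m) and (horizontal distance between ice3 and bucket below 0.07 m and z of ice3 in the frame of bucket below 0.095 m) and (horizontal distance between ice4 and bucket below 0.07 m and z of ice4 in the frame of bucket below 0.095 m)) or ((horizontal distance between ice1 and bucket below 0.07 m and z of ice1 in the frame of bucket below 0.095 m) and (horizontal distance between ice2 and bucket below 0.07 m and z of ice2 in the frame of bucket below 0.095 m) and (horizontal distance between ice3 and bucket below 0.07 m and z of ice3 in the frame of bucket below 0.095 m) and (horizontal distance between ice4 and bucket below 0.07 m and z of ice4 in the frame of bucket below 0.095 m))) and ((horizontal distance between ice0 and bucket below 0.07 m and z of ice0 in the frame of bucket below 0.095 m) or (x of ice0 in the frame of pan between -0.148 and 0.148 m and y of ice0 in the frame of pan between -0.06 and 0.06 m and z of ice0 in the frame of pan below 0.075 m)) and ((horizontal distance between ice1 and bucket below 0.07 m and z of ice1 in the frame of bucket below 0.095 m) or (x of ice1 in the frame of pan between -0.148 and 0.148 m and y of ice1 in the frame of pan between -0.06 and 0.06 m and z of ice1 in the frame of pan below 0.075 m)) and ((horizontal distance between ice2 and bucket below 0.07 m and z of ice2 in the frame of bucket below 0.095 m) or (x of ice2 in the frame of pan between -0.148 and 0.148 m and y of ice2 in the frame of pan between -0.06 and 0.06 m and z of ice2 in the frame of pan below 0.075 m)) and ((horizontal distance between ice3 and bucket below 0.07 m and z of ice3 in the frame of bucket below 0.095 m) or (x of ice3 in the frame of pan between -0.148 and 0.148 m and y of ice3 in the frame of pan between -0.06 and 0.06 m and z of ice3 in the frame of pan below 0.075 m)) and ((horizontal distance between ice4 and bucket below 0.07 m and z of ice4 in the frame of bucket below 0.095 m) or (x of ice4 in the frame of pan between -0.148 and 0.148 m and y of ice4 in the frame of pan between -0.06 and 0.06 m and z of ice4 in the frame of pan below 0.075 m)) and height (world z) of scoop below 0.008 m and angle between scoop's own z axis and vertical below 0.1 rad and linear speed of each of scoop, lid below 0.02 m/s and horizontal distance between lid and bucket below 0.012 m and z of lid in the frame of bucket between 0.091 and 0.099 m and angle between lid's own z axis and vertical below 0.05 rad); the robot touches nothing.
It fails at once if the fingers touch an ice cube (contact force between the fingers and ice0 above 0.3 N or contact force between the fingers and ice1 above 0.3 N or contact force between the fingers and ice2 above 0.3 N or contact force between the fingers and ice3 above 0.3 N or contact force between the fingers and ice4 above 0.3 N).
It fails at once if a bystander is moved by more than 30 mm or tipped over (distance of any of jar, tip_box, tube_rack, marker, flask from where it was at the start of the episode above 0.03 m or angle between any of jar, tip_box, tube_rack, marker, flask's own z axis and vertical above 0.5 rad).
It also fails if it takes over 69 s, if anything falls off the work surface, if the arm or the gripper's body presses on something with over 40 N, if the wrist force passes 120 N, or if a joint passes its speed limit or range.

## Working session

There is one attempt and no reset: what is moved stays moved. The work goes in short steps, each a Python script; the robot and the scene stay as the last script left them, time stands still between calls to the robot, and variables do not carry over. Pictures are saved under pics/ and viewed, at most 13 in all, crops included, and the job is handed in when it is done.

```bash
ls; mkdir -p pics
python3 - <<'E'
from rig import arm,get_image
import cv2,json,numpy as np
for n in("scene","side","wrist"):
    d=get_image(n); cv2.imwrite(f"pics/{n}0.png",d["img"])
    print(n,{k:np.round(v,4).tolist() for k,v in d.items() if k!="img"})
print(arm.read_ee_pos(),arm.read_eef_rot(),arm.pinch_z,arm.read_t())
E
```

```text
pics
scene {'mtx': [[377.6681, 0.0, 320.5121], [0.0, 377.6681, 201.0831], [0.0, 0.0, 1.0]], 'position': [0.9498, 0.9962, 0.7452], 'attitude': [0.2219, 0.8512, -0.4614, -0.1157]}
side {'mtx': [[386.9746, 0.0, 318.1977], [0.0, 386.9746, 198.6969], [0.0, 0.0, 1.0]], 'position': [-0.0013, 1.1612, 1.0532], 'attitude': [-0.1679, 0.8903, -0.4163, 0.0767]}
wrist {'mtx': [[347.1722, 0.0, 314.5086], [0.0, 347.1722, 198.829], [0.0, 0.0, 1.0]], 'tool_from_camera': [[-0.0002, -0.9637, -0.267, 0.0685], [1.0, -0.0003, 0.0004, -0.0015], [-0.0005, -0.267, 0.9637, 0.03], [0.0, 0.0, 0.0, 1.0]]}
[0.19426146 0.54089328 0.4039821 ] [ 1.71568430e-01  9.85171858e-01 -8.00553177e-04 -2.10001498e-04] 0.1547 0.15
```

View pics/scene0.png

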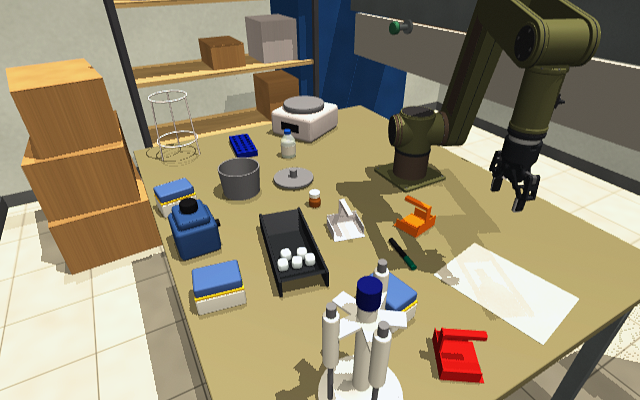

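View pics/side0.png

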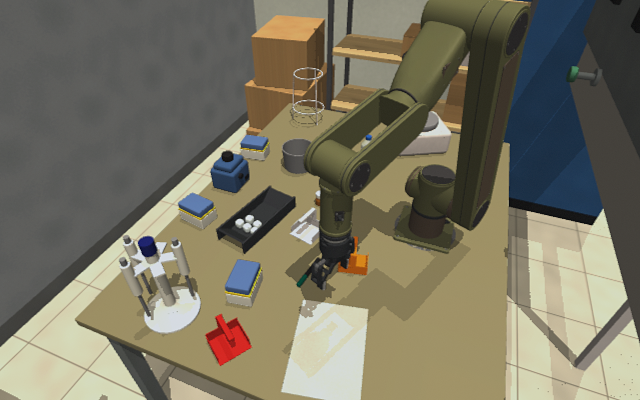

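The scene view shows the scoop at (345,222), pan (292,248) with ice at its near end, bucket (239,180), lid (293,178); the orange and red scoops are decoys. I'll estimate roughly, then look from above.

```bash
cat > h.py <<'E'
from rig import arm,get_image
import cv2,numpy as np
from scipy.spatial.transform import Rotation as R
def cam(d,pose=None):
    if "position" in d: return np.array(d["position"]),R.from_quat(d["attitude"]).as_matrix()
    p,q=pose; T=np.array(d["tool_from_camera"]); M=R.from_quat(q).as_matrix()
    return M@T[:3,3]+p, M@T[:3,:3]
def ray(px,z,C,A,K):
    v=A@np.linalg.solve(np.array(K),[px[0],px[1],1.]); return C+v*(z-C[2])/v[2]
def proj(P,C,A,K):
    v=np.array(K)@(A.T@(np.array(P)-C)); return v[:2]/v[2]
def down(yaw): # tool x axis at yaw, z down
    return (R.from_euler('z',yaw)*R.from_euler('x',np.pi)).as_quat()
def shot(name):
    p,q=arm.read_ee_pos(),arm.read_eef_rot(); d=get_image("wrist"); C,A=cam(d,(p,q))
    cv2.imwrite(f"pics/{name}.png",d["img"]); np.savez(f"pics/{name}.npz",C=C,A=A,K=d["mtx"]); return d["img"]
def pts(name,L):
    f=np.load(f"pics/{name}.npz")
    return [ray(l[:2],l[2],f["C"],f["A"],f["K"]) for l in L]
E
python3 - <<'E'
from h import *
d=get_image("scene");C,A=cam(d)
for n,u,v,z in[("scoop",345,230,0),("handle",345,208,.09),("pan a",262,213,.055),("pan b",291,209,.055),("pan c",326,276,.055),("pan d",276,292,.055),("bucket",239,168,.105),("lid",293,180,.02),("jar",314,198,.03),("marker",402,253,.01),("flask",288,145,.06),("rack",243,146,.03),("dev",195,250,0),("box",220,308,0),("box3",400,300,.08),("bigtipbox",175,190,.08),("orange",415,225,0)]:
    print(n,ray((u,v),z,C,A,d["mtx"]).round(3))
for x,y,h in [(.55,.15,.6),(.6,.1,.55),(.5,.2,.6),(.5,.1,.5)]:
  for yaw in (0,1.57,3.14,-1.57):
    print(x,y,h,yaw,arm.inverse_kinematics([x,y,h],down(yaw)) is not None)
E
```

```text
scoop [0.417 0.185 0.   ]
handle [0.422 0.189 0.09 ]
pan a [0.639 0.039 0.055]
pan b [0.549 0.064 0.055]
pan c [0.601 0.384 0.055]
pan d [0.734 0.372 0.055]
bucket [ 0.629 -0.197  0.105]
lid [ 0.438 -0.158  0.02 ]
jar [0.435 0.008 0.03 ]
marker [0.337 0.372 0.01 ]
flask [ 0.355 -0.377  0.06 ]
rack [ 0.508 -0.528  0.03 ]
dev [0.863 0.045 0.   ]
box [0.862 0.302 0.   ]
box3 [0.504 0.557 0.08 ]
bigtipbox [ 0.857 -0.2    0.08 ]
orange [0.203 0.275 0.   ]
0.55 0.15 0.6 0 True
0.55 0.15 0.6 1.57 True
0.55 0.15 0.6 3.14 True
0.55 0.15 0.6 -1.57 False
0.6 0.1 0.55 0 True
0.6 0.1 0.55 1.57 True
0.6 0.1 0.55 3.14 True
0.6 0.1 0.55 -1.57 False
0.5 0.2 0.6 0 True
0.5 0.2 0.6 1.57 True
0.5 0.2 0.6 3.14 True
0.5 0.2 0.6 -1.57 False
0.5 0.1 0.5 0 True
0.5 0.1 0.5 1.57 True
0.5 0.1 0.5 3.14 True
0.5 0.1 0.5 -1.57 False
```

Run:
```python
from h import *
for yaw in (0,3.14):
    try: arm.goto([0.6,0.08,0.52],down(yaw)); break
    except arm.MotionError as e: print(e)
im=shot("top"); print(yaw,arm.read_qpos().round(2),arm.read_t())
f=np.load("pics/top.npz")
for P in[(.418,.187,.09),(.64,.22,.055),(.629,-.197,.105),(.438,-.158,.02)]: print(proj(P,f["C"],f["A"],f["K"]).round())
```

```text
0 [0.06 0.29 1.25 0.   1.61 1.63] 2.4833
[232. 300.]
[201. 124.]
[567. 138.]
[475. 263.]
```

View pics/top.png

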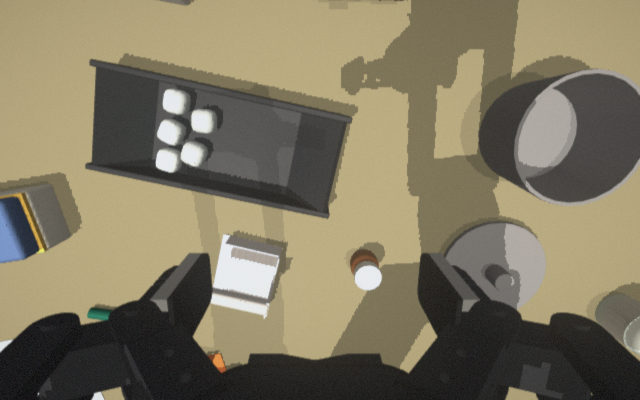

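Top view: pan corners (93,62),(350,118),(327,215),(87,166); five cubes around (185,130); scoop at (248,275); bucket rim centre ~(580,138); lid (495,268). Enlarging the scoop.

Run:
```python
import cv2
im=cv2.imread("pics/top.png"); a=cv2.resize(im[220:325,195:305],None,fx=5,fy=5,interpolation=cv2.INTER_CUBIC)
cv2.imwrite("pics/c1.png",a)
```

```text
(no output)
```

View pics/c1.png

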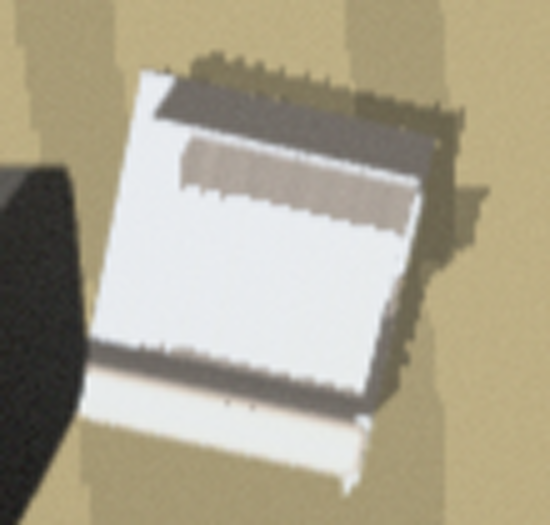

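```bash
cat >> h.py <<'E'
from scipy.optimize import least_squares
def fit(name,obs,x0): # obs: (x,y,z local, u,v) ; pose x,y,yaw
    f=np.load(f"pics/{name}.npz"); o=np.array(obs,float)
    def r(p):
        M=R.from_euler('z',p[2]).as_matrix()
        return np.ravel([proj(M@q[:3]+[p[0],p[1],0],f["C"],f["A"],f["K"])-q[3:] for q in o])
    s=least_squares(r,x0,loss='soft_l1'); return s.x,r(s.x).reshape(-1,2).round(1).tolist()
E
python3 - <<'E'
from h import *
c=lambda u,v:(195+u/5,220+v/5)
m=.001
ob=[(45,-50,2,140,70),(35,-50,0,172,75),(35,-50,32,155,118),(-45,-50,32,418,182),(-45,-50,0,437,138),(-46,-8,94,368,425),(-46,8,94,358,478),(44,8,94,80,415)]
print("scoop",fit("top",[(x*m,y*m,z*m,*c(u,v)) for x,y,z,u,v in ob],[.42,.19,1.4]))
ob=[(159,-67,55,93,61),(-159,-67,55,350,118),(-159,67,55,327,216),(159,67,55,87,167)]
print("pan",fit("top",[(x*m,y*m,z*m,u,v) for x,y,z,u,v in ob],[.64,.22,1.4]))
for n,px in [("cubes",[(176,99),(204,119),(171,131),(195,153),(168,159)])]:
    print(np.round(pts("top",[(*p,.03) for p in px]),3)[:,:2].tolist())
def circ(name,px,z,r):
    P=np.array(pts(name,[(*p,z) for p in px]))[:,:2]
    s=least_squares(lambda c:np.hypot(*(P-c).T)-r,P.mean(0)); return s.x,s.fun.round(4)
print("bucket inner?",circ("top",[(514,135),(523,173),(573,204),(540,92),(610,70)],.105,.075))
print("lid",circ("top",[(545,263),(530,230),(495,220),(446,255)],.02,.078), pts("top",[(503,280,.052)]))
E
```

```text
scoop (array([0.41576365, 0.18496514, 1.33669887]), [[0.2, 0.5], [0.6, 0.5], [-1.3, 0.2], [1.3, -0.5], [-0.5, -0.7], [0.7, 0.5], [0.2, 0.4], [-12.6, -1.2]])
pan (array([0.61630813, 0.20157106, 1.35729222]), [[-3.1, -2.8], [4.0, -0.3], [2.4, 3.4], [-1.7, 1.8]])
[[0.67, 0.257], [0.645, 0.223], [0.63, 0.267], [0.601, 0.239], [0.593, 0.275]]
bucket inner? (array([ 0.62775877, -0.21536461]), array([ 0.0024, -0.0035, -0.0006,  0.0001, -0.0027]))
lid (array([ 0.4259399 , -0.18545429]), array([-0.0015, -0.0003,  0.0011, -0.0019])) [array([ 0.42706009, -0.18374672,  0.052     ])]
```

View pics/c2.png

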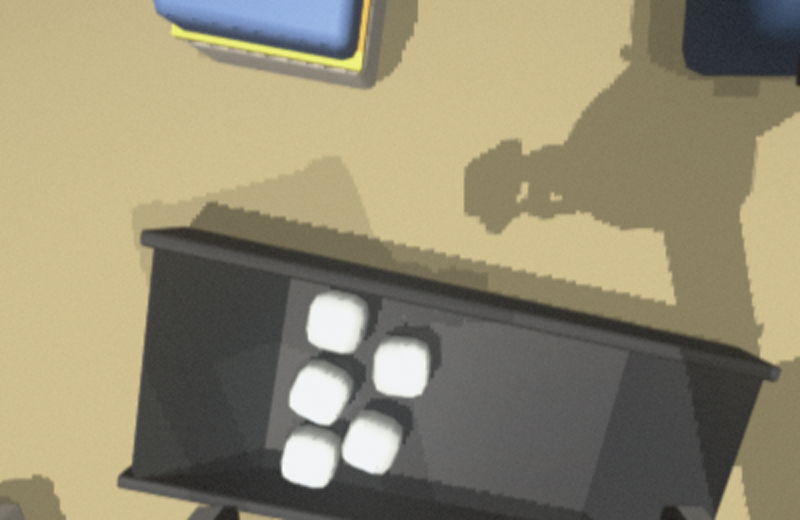

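Run:
```python
from h import *
c=lambda u,v:(90+u/2,v/2); m=.001
ob=[(159,-67,55,143,236),(-159,-67,55,778,372),(159,67,55,119,485),(95,59,10,265,450),(-95,59,10,585,512)]
p,r=fit("pan",[(x*m,y*m,z*m,*c(u,v)) for x,y,z,u,v in ob],[.62,.2,1.35]); print(p,r)
P=np.array(pts("pan",[(*c(*q),.032) for q in[(336,322),(402,366),(320,392),(373,441),(310,458)]]))
print(R.from_euler('z',-p[2]).apply(P-[p[0],p[1],0]).round(3).tolist())
# IK checks
ps=[.41576,.18497,1.3367]
def tool(o,yaw,pitch,flip,lift=.003): # scoop origin pose -> TCP ; pitch>0 front up
    S=R.from_euler('z',yaw)*R.from_euler('y',-pitch)
    T=S*R.from_euler('x',np.pi)*R.from_euler('z',np.pi*flip)
    return np.array(o)+S.apply([0,0,.086+lift+arm.pinch_z]),T.as_quat()
for flip in(0,1):
    for n,o,y,pt in[("grasp",[*ps[:2],0],ps[2],0)]+[(f"pan{a}",[p[0]+.06*np.cos(p[2]),p[1]+.06*np.sin(p[2]),.04],p[2],a) for a in(0,.3,.5)]:
        q=arm.inverse_kinematics(*tool(o,y,pt,flip)); print(flip,n,None if q is None else np.round(q,2))
b=np.array([.628,-.215])
for flip in(0,1):
  for y in np.arange(-3,3.2,.5):
    s=[]
    for pt in(.3,0,-.5,-.9):
        S=R.from_euler('z',y)*R.from_euler('y',-pt); lip=np.array([*(b-.012*np.array([np.cos(y),np.sin(y)])),.125])
        q=arm.inverse_kinematics(*tool(lip-S.apply([.045,0,0]),y,pt,flip)); s.append(None if q is None else np.round(q,1).tolist())
    if all(s): print(flip,round(y,2),s)
```

```text
[0.61707266 0.20084281 1.35747985] [[0.2, -4.5], [4.4, -2.3], [-0.4, 0.7], [-0.1, 7.8], [-2.9, 8.3]]
[[0.066, -0.037, 0.032], [0.028, -0.022, 0.032], [0.068, 0.002, 0.032], [0.035, 0.023, 0.032], [0.067, 0.04, 0.032]]
0 grasp [ 0.33  0.34  1.96 -0.    0.84  0.56]
0 pan0 [ 0.33  0.55  1.42 -0.    1.17  0.54]
0 pan0.3 [0.15 0.49 1.59 0.34 0.98 0.18]
0 pan0.5 [ 0.02  0.5   1.69  0.62  0.93 -0.15]
1 grasp [ 0.33  0.34  1.96 -0.    0.84 -2.58]
1 pan0 [ 0.33  0.55  1.42 -0.    1.17 -2.6 ]
1 pan0.3 None
1 pan0.5 None
0 -3.0 [[-0.3, 0.7, 0.9, -0.1, 1.8, -2.0], [-0.4, 0.5, 1.2, 0.0, 1.4, -2.1], [-0.5, 0.3, 1.7, 0.4, 0.8, -2.5], [-0.8, 0.3, 2.1, 1.4, 0.7, 2.7]]
0 -1.0 [[-0.2, 0.3, 1.7, -0.3, 0.9, 2.5], [-0.3, 0.4, 1.5, -0.0, 1.3, 2.2], [-0.5, 0.7, 1.1, 0.2, 1.9, 2.1], [-0.6, 0.9, 0.7, 0.4, 2.3, 2.1]]
0 -0.5 [[-0.4, 0.2, 1.8, -0.1, 0.8, 1.8], [-0.4, 0.4, 1.5, -0.0, 1.3, 1.7], [-0.4, 0.7, 1.0, 0.0, 2.0, 1.7], [-0.4, 1.0, 0.5, 0.1, 2.5, 1.7]]
0 0.0 [[-0.5, 0.3, 1.8, 0.2, 0.9, 0.9], [-0.4, 0.4, 1.5, -0.0, 1.3, 1.1], [-0.3, 0.7, 1.0, -0.2, 1.9, 1.2], [-0.3, 1.0, 0.6, -0.3, 2.4, 1.2]]
0 0.5 [[-0.7, 
[... 1433 characters left out ...]
 1.7, -0.3, 0.9, -0.6], [-0.3, 0.4, 1.5, -0.0, 1.3, -0.9], [-0.5, 0.7, 1.1, 0.2, 1.9, -1.1], [-0.6, 0.9, 0.7, 0.4, 2.3, -1.0]]
1 -0.5 [[-0.4, 0.2, 1.8, -0.1, 0.8, -1.4], [-0.4, 0.4, 1.5, -0.0, 1.3, -1.5], [-0.4, 0.7, 1.0, 0.0, 2.0, -1.5], [-0.4, 1.0, 0.5, 0.1, 2.5, -1.5]]
1 0.0 [[-0.5, 0.3, 1.8, 0.2, 0.9, -2.2], [-0.4, 0.4, 1.5, -0.0, 1.3, -2.0], [-0.3, 0.7, 1.0, -0.2, 1.9, -1.9], [-0.3, 1.0, 0.6, -0.3, 2.4, -2.0]]
1 2.5 [[-0.4, 0.7, 0.9, 0.1, 1.8, 1.8], [-0.4, 0.5, 1.2, 0.0, 1.4, 1.8], [-0.3, 0.3, 1.7, -0.3, 0.7, 2.1], [-0.2, 0.3, 2.1, 4.4, 0.4, -2.6]]
1 3.0 [[-0.3, 0.7, 0.9, -0.1, 1.8, 1.4], [-0.4, 0.5, 1.2, 0.0, 1.4, 1.3], [-0.5, 0.3, 1.7, 0.3, 0.7, 1.1], [-0.6, 0.3, 2.1, 1.9, 0.4, -0.6]]
```

```bash
cat >> h.py <<'E'
PS=[.41576,.18497,1.3367]; PAN=np.array([.6165,.201]); PY=1.3574; LIFT=.003
def tool(o,yaw,pitch):
    S=R.from_euler('z',yaw)*R.from_euler('y',-pitch)
    return np.array(o)+S.apply([0,0,.086+LIFT+arm.pinch_z]),(S*R.from_euler('x',np.pi)).as_quat()
def inpan(x,z,pitch,ref='lip',y=0): # lip (underside) at pan x, world z
    S=R.from_euler('z',PY)*R.from_euler('y',-pitch)
    u=np.array([np.cos(PY),np.sin(PY),0]); v=np.array([-u[1],u[0],0])
    o=np.array([*PAN,z])+u*x+v*y-(S.apply([.045,0,0]) if ref=='lip' else 0)
    return tool(o,PY,pitch)
def ml(t,speed=.15,**k): return arm.movel(t[0],max_speed=speed,frame=t[1],**k)
E
python3 - <<'E'
from h import *
t=tool([PS[0],PS[1],.07],PS[2],0); arm.goto(*t)
ml(tool([PS[0],PS[1],0],PS[2],0),.12)
arm.move_gripper(0,f_grip=110); print("w",arm.read_width(),arm.read_grip_force(),arm.read_contact_force())
ml(tool([PS[0],PS[1],.11],PS[2],0),.2); print(arm.read_contact_force(),arm.read_t())
ml(inpan(-.003,.09,-.03),.25)
print(ml(inpan(-.003,.016,-.03),.1,stop_force=6),arm.read_ee_pos()-inpan(-.003,0,-.03)[0])
print(ml(inpan(-.003,.0085,-.03),.02,stop_force=4),arm.read_ee_pos()-inpan(-.003,0,-.03)[0],arm.read_contact_force(),arm.read_t())
a=get_image("scene")["img"][170:320,220:380]; 
cv2.imwrite("pics/s1.png",cv2.resize(a,None,fx=4,fy=4,interpolation=cv2.INTER_CUBIC))
E
```

```text
w 0.013978846347378462 107.5549864768982 [ 1.03242561 -0.0420815   3.65487684]
[ 0.18351727 -0.62091846 -1.24905133] 6.4667
False [0.00027965 0.0001202  0.016627  ]
True [ 0.00049434 -0.00026648  0.0100586 ] [ 1.05027312 -1.23241666  3.83940757] 8.65
```

View pics/s1.png

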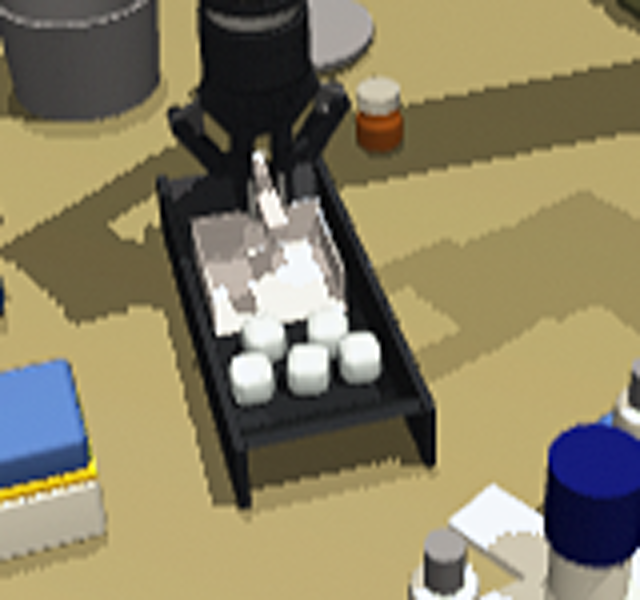

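The scoop is in the empty half, floor felt at z=0.010, all five cubes directly ahead of the lip. Pushing.

```bash
cat >> h.py <<'E'
def sc(name,box=(170,320,220,380),f=4):
    a=get_image("scene")["img"][box[0]:box[1],box[2]:box[3]]
    cv2.imwrite(f"pics/{name}.png",cv2.resize(a,None,fx=f,fy=f,interpolation=cv2.INTER_CUBIC))
E
python3 - <<'E'
from h import *
print(ml(inpan(-.003,.0108,-.03),.05))
print(ml(inpan(.091,.0108,-.03),.12,stop_force=25),arm.read_contact_force(),arm.read_ee_pos()-inpan(.091,.0108,-.03)[0],arm.read_t())
sc("s2")
E
```

```text
False
False [-0.02286221  0.04010515 -1.84446147] [-1.06371673e-04 -2.58071007e-06 -2.97518445e-04] 9.8833
```

View pics/s2.png

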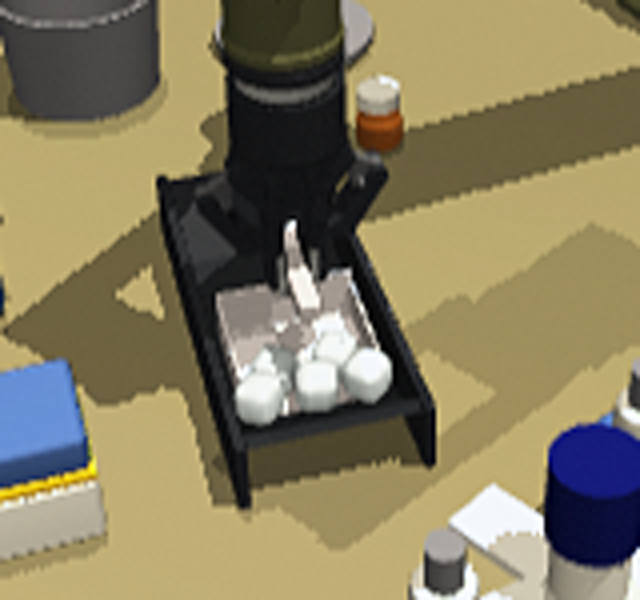

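Two rear cubes are well inside; the front row sits on the lip/ramp. Now climb the ramp while pitching up, then lift.

Run:
```python
from h import *
c,s_=np.cos(np.radians(40)),np.sin(np.radians(40))
for s in (.012,.026,.042,.056):
    zl=.0125+s*s_; pt=np.arcsin(min(1,(s*s_)/.090))
    print(s,ml(inpan(.093+s*c,zl,pt),.12,stop_force=30),arm.read_contact_force().round(1))
t=inpan(.093+.056*c-.02,.12,.42); ml(t,.15)
print(arm.read_contact_force(),arm.read_t())
ml(inpan(.08,.16,.35),.15)
sc("s3",(120,320,220,420),3)
```

```text
0.012 False [ 0.7 -0.7 -3.4]
0.026 False [ 0.2  0.  -2.7]
0.042 False [ 0.5  0.1 -1.7]
0.056 False [ 0.   1.  -2.5]
[ 0.00584762  0.01871739 -3.6157563 ] 11.6667
```

View pics/s3.png

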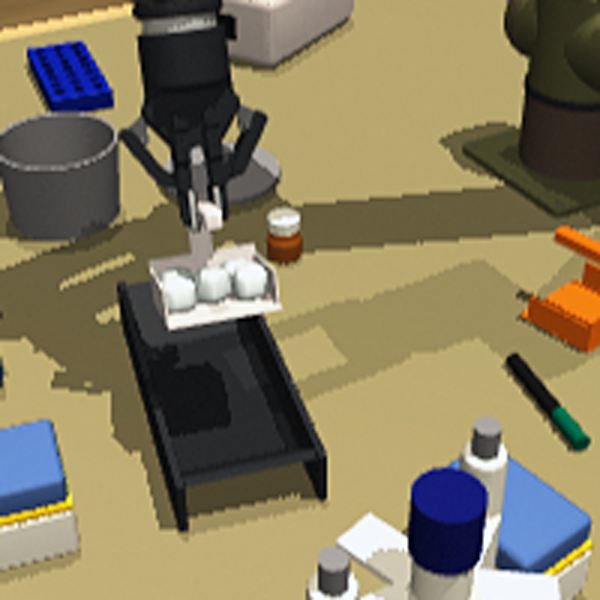

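Pan is empty; all five cubes are in the scoop. Dump into the bucket.

```bash
cat >> h.py <<'E'
def atb(d,z,pitch,yaw,b=(.628,-.209)):
    S=R.from_euler('z',yaw)*R.from_euler('y',-pitch)
    lip=np.array([b[0]+d*np.cos(yaw),b[1]+d*np.sin(yaw),z]); return tool(lip-S.apply([.045,0,0]),yaw,pitch)
E
python3 - <<'E'
from h import *
ml(atb(-.015,.20,.33,1.1),.2)
ml(atb(-.015,.13,.2,1.1),.12)
for p in(-.2,-.6,-.95): ml(atb(-.015,.125,p,1.1),.1)
arm.wait(.5); print(arm.read_contact_force(),arm.read_t())
ml(atb(-.015,.16,-.95,1.1),.15); arm.wait(.3)
ml(atb(-.06,.20,0,1.1),.2)
arm.goto(*tool([.42,.18,.2],1.3367,0))
print(arm.read_contact_force(),arm.read_t())
sc("s4",(120,320,200,420),3)
E
```

```text
[ 0.82767906 -0.5352603  -1.47643965] 19.275
[ 0.06211238 -0.13072711 -1.20523228] 23.3583
```

View pics/s4.png

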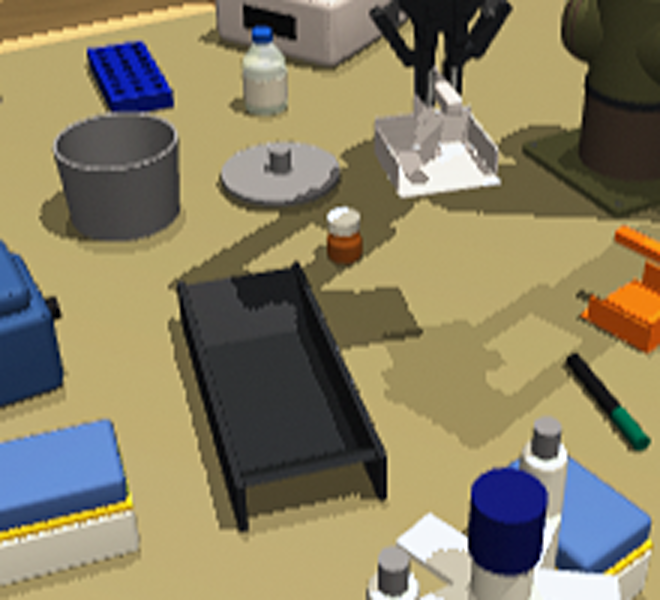

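Scoop and pan are empty, nothing spilled on the bench. Set the scoop down at its original spot, then look over bucket and lid.

Run:
```python
from h import *
ml(tool([PS[0],PS[1],.012],PS[2],0),.2)
print(ml(tool([PS[0],PS[1],-.002],PS[2],0),.02,stop_force=3),arm.read_ee_pos()-tool([PS[0],PS[1],0],PS[2],0)[0])
arm.move_gripper(.07); 
ml(tool([PS[0],PS[1],.13],PS[2],0),.2)
arm.goto([.66,-.18,.5],down(0)); im=shot("bl"); print(arm.read_t())
```

```text
True [ 2.10267695e-04 -2.26195986e-05  2.24610664e-04]
28.1833
```

View pics/bl.png

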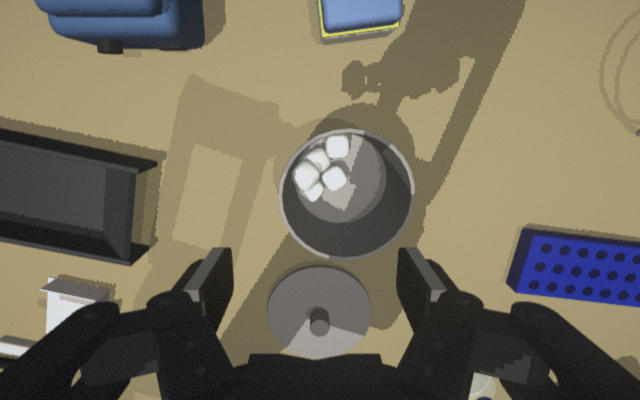

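All five cubes are in the bucket; rim spans u 279–414, v 128–258; lid disc u 267–372, v 265–357, knob top ≈(319,327).

Run:
```python
from h import *
def circ(name,px,z,r):
    P=np.array(pts(name,[(*p,z) for p in px]))[:,:2]
    s=least_squares(lambda c:np.hypot(*(P-c[:2]).T)-c[2],[*P.mean(0),r]); return s.x.round(4),s.fun.round(4)
print("bucket",circ("bl",[(279,193),(414,193),(347,128),(347,259)],.105,.075))
print("lid",circ("bl",[(267,308),(372,310),(320,265),(318,357)],.02,.078),pts("bl",[(319,327,.052)]))
g=cv2.GaussianBlur(cv2.cvtColor(cv2.imread("pics/bl.png"),cv2.COLOR_BGR2GRAY),(5,5),0)
print(cv2.HoughCircles(g,cv2.HOUGH_GRADIENT,1,20,param1=80,param2=25,minRadius=40,maxRadius=75))
```

```text
bucket (array([ 0.6268, -0.2139,  0.0735]), array([-0.0002, -0.0002,  0.0002,  0.0002]))
lid (array([ 0.4259, -0.1867,  0.0776]), array([ 0.,  0., -0., -0.])) [array([ 0.42480389, -0.18570154,  0.052     ])]
[[[344.5 192.5  64.1]
  [319.5 322.5  55.7]
  [335.5 174.5  50.7]]]
```

Run:
```python
from h import *
L=np.array([.4257,-.1864]);B=np.array([.6268,-.2139]);q=down(0)
P=lambda xy,z:([*xy,z+.043+arm.pinch_z],q)   # z = lid underside height
arm.goto(*P(L,.08)); ml(P(L,0),.12)
arm.move_gripper(0,f_grip=80); print("w",arm.read_width(),arm.read_contact_force())
ml(P(L,.14),.15); ml(P(B,.14),.15); print(arm.read_contact_force(),arm.read_t())
ml(P(B,.108),.1)
print(ml(P(B,.092),.02,stop_force=6),arm.read_ee_pos()-P(B,0)[0],arm.read_contact_force(),arm.read_t())
```

```text
w 0.025949405828796256 [-0.19963703  0.99112486  6.75387782]
[ 0.14341633 -0.02001249 -2.27189278] 33.2833
True [-1.26097343e-05 -5.24181460e-07  9.63874412e-02] [-0.84259545 -0.09824731  3.81421525] 34.35
```

Run:
```python
from h import *
arm.move_gripper(.07); arm.wait(.2)
p=arm.read_ee_pos(); arm.movel([p[0],p[1],p[2]+.12],max_speed=.15)
arm.goto([.62,.0,.5],down(0)); shot("end")
a=get_image("scene")["img"][120:270,200:400]; b=cv2.imread("pics/end.png")[60:360,240:640]
cv2.imwrite("pics/e.png",np.vstack([cv2.resize(a,(400,300),interpolation=cv2.INTER_CUBIC),b])[:600]); print(arm.read_t())
```

```text
37.0083
```

View pics/e.png

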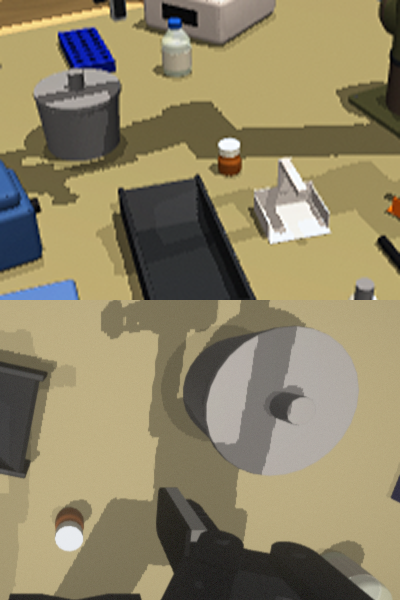

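The lid sits level and centred on the bucket, and the scoop stands level on the bench. The seating contact was at 96 mm.

```bash
python3 -c "
from rig import arm
print(arm.finish_job())"
```

```text
the job is handed in; nothing more can be done
None
```

I handed the job in at about 37 s: all five cubes are in the bucket, the lid looks seated and level, and the scoop stands level on the bench. In the pictures I took nothing else had moved, but no verdict came back.

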